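# Set the jaw gauge on the parts counter to its loading position

### The arm

A 6-joint arm with a two-finger parallel gripper is mounted at the origin on the work surface. World frame = base frame: x ahead of the robot, y to its left, z up, the work surface at z = 0. Lengths are in mm, angles in rad, forces in N, time in s.
With the tool pointing down it reaches from about 350 to 800 mm from the base axis. Payload 7.3 kg.
Tool frame: the origin (TCP) lies at the very end of the fingers, on their centre line; the grasp point (between the pads) lies 19 mm behind it (bot.grasp_offset is the distance from the TCP to the grasp point, in mm); z points along the fingers, y is the direction in which the jaws open and shut (so a half turn about z gives the same grasp; the last joint's range is limited). The gripper opens to 85 mm and grips with 20 to 120 N. Pads are 22 mm wide; open, the fingers measure 114 mm over their backs; the gripper's body (76 mm by 85 mm) begins 54 mm behind the grasp point. The pads swing forward as they close: fully open they stand 13 mm farther back than shut.
Start: joints at [-1.399, 0.342, 1.524, -0, 1.275, -0.146], TCP at [164.073, -498.723, 231.322] pointing down, gripper open.
Joint ranges: [-2.53, 2.53], [-0.77, 2.02], [0.04, 2.7], [-1, 4.14], [0.28, 2.66], [-3.11, 3.11]. Speed limits (rad/s): [2.57, 2.57, 3.14, 3.14, 3.14, 3.14].

### API

Orientations are given as a unit quaternion [x, y, z, w].
In Python, from station import bot gives the robot as it stands. The module is installed in compiled form; this text tells all that it offers. Calls block until the motion is done:
- bot.move_pose(position, orientation): joint-space move of the TCP to a pose.
- bot.movel(position, feed=150, rot=None): straight line of the TCP; rot=None keeps the orientation; feed is the mean speed in mm/s.
- bot.move_joints(angles): joint-space move.
- bot.gripper_to(opening): opening from 0.0 (shut) to 1.0 (fully open); the grip force is fixed at half the most; returns when the fingers have stopped.
- bot.pause(seconds).
- bot.ik(position, orientation): joint angles nearest the present ones, or None.
- bot.camera(name): name is "scene" or "top" or "wrist"; returns the picture (420x560x3 uint8, red, green, blue); there is no depth.
- bot.calibration(name): a dict with "fx", "fy", "cx", "cy" (pixels), "extrinsics" (4x4, takes a point from camera to world coordinates); the wrist camera has in their place "T_tool_cam" (4x4, takes a point from camera to tool coordinates, whose origin is the TCP and whose axes are the flange's). Camera axes: x right, y down, z forward; pixel columns grow to the right and rows downward; lengths in mm; the calibration is good to about 2 mm. A picture is of the moment at which its call begins: read the wrist's pose just before it. calibration takes no time and is no camera call.
A pose or a line that the arm cannot do raises bot.Unreachable and nothing moves.
- bot.close_job(): hands the job in, once; it reports no verdict.
Readings, each from a call of its own:
- bot.current_clock(): time.
- bot.current_qpos(): joint angles.
- bot.current_dq(): joint speeds.
- bot.current_tau(): joint torques, N m.
- bot.current_eef_pos(): TCP position.
- bot.current_tcp_rot(): TCP orientation.
- bot.current_force(): force on the tool from outside, world axes, zero at the start.
- bot.current_torque(): the same for the moment, N m.
- bot.current_gripper_width(): opening from 0.0 (shut) to 1.0 (fully open).
Only numpy, scipy, OpenCV 4.12 (cv2) and the standard library are available. Lean on these libraries where they do the work, as an engineer would, in place of code of your own. Each camera call takes 0.05 s, during which the arm holds its last target. There are 200 camera calls.

### The job

Get the counter's sizing gauge ready for the next part: with your fingertips push the blue thumb plate away from the fixed jaw, well past the little red stop pin so that the pin springs up, then let the jaw come back by itself until it rests latched against the pin at mid travel, and take the hand away. Only push, firmly but without ramming or pinching the jaw, and leave the filter, the box and the bearing beside it where they stand.

Things in the scene. Friction and masses are not known exactly. Their poses are not given: they have to be found in the camera images.
- gauge: grey sizing gauge screwed to the counter: a flat bed 260 mm long (its x), 130 mm wide (its y) and 18 mm thick, turned anywhere up to 40 degrees either way. Origin: centre of the bed's underside, on the counter; z up; +x is the way the sliding jaw opens (away from the fixed jaw). The fixed steel jaw is a block 70 mm wide at x = -115 to -95 mm, its top 44 mm above the counter. At the other end lie a brass spring barrel and its block, x = 50 to 128 mm, tops below 50 mm
- jaw (a joint): travel of the sliding steel jaw along the gauge's +x, in m: 0 = shut (home, where a spring holds it at the start), 0.030 = latched against the raised stop pin (mid), 0.060 = end stop. The spring always pulls it shut: about 2.5 N at 0, 5.5 N at 0.030, 8.5 N at 0.060. When it has gone just past 0.030 the pin springs up behind it; push it at least 5 mm further (0.036 to 0.055 is good) and let go, and it comes back onto the pin and stays at 0.030
- plate_face (a point): centre of the face to push on: the upright blue thumb plate on the sliding jaw, 60 mm wide (gauge y), 12 mm thick, standing 36 to 96 mm above the counter. The point is in the middle of its face towards the fixed jaw, 66 mm above the counter, and moves with the jaw; its axes are parallel to the gauge's. Push along +x. The space in front of this face is free above the 44 mm high fixed jaw (which begins 23 mm in front of the face when shut)
- stop_pin (a joint): how far the stop pin is raised, in m: 0 = held down under the jaw's side ear, 0.012 = fully up. It rises by its own light spring when the jaw has passed
- pin_top (a point): top of the red stop pin, 9 mm across, beside the jaw at gauge x = -54, y = +47 mm: 20 mm above the counter when down (hidden under the jaw), 32 mm when up
- oil_filter: loose orange spin-on oil filter, 76 mm across, 85 mm tall, beside the gauge; origin centre of its underside; not to be moved
- bulb_box: loose small cardboard box, 55 x 55 mm, 75 mm tall, beside the gauge; origin centre of its underside; not to be moved
- bearing: loose steel bearing ring, 62 mm across, 18 mm thick, lying flat beside the gauge; origin centre of its underside; not to be moved

How it is judged:
By the outcome, as a careful person would: the job done as asked, in the order asked, and still so for the second after the job is handed in, with the robot touching nothing.
It also fails if it takes over 35 s, if anything falls off the work surface, if the arm or the gripper's body presses on something with over 40 N, if the wrist force passes 120 N, or if a joint passes its speed limit or range.

## Working session

There is one attempt and no reset: what is moved stays moved. The work goes in short steps, each a Python script; the robot and the scene stay as the last script left them, time stands still between calls to the robot, and variables do not carry over. Pictures are saved under pics/ and viewed, about 8 in all and at most 12, crops included, and the job is handed in when it is done.

```bash
mkdir -p pics
python3 - <<'E'
from station import bot
import cv2,numpy as np
a=bot.camera("top");b=bot.camera("scene")
cv2.imwrite("pics/top.png",a[:,:,::-1]);cv2.imwrite("pics/scene.png",b[:,:,::-1])
for n in("top","scene"):print(bot.calibration(n))
print(bot.current_tcp_rot(),bot.current_clock())
E
```

```text
{'fx': 497.3786763071892, 'fy': 497.3786763071892, 'cx': 266.6009664937154, 'cy': 200.48367074141825, 'extrinsics': array([[ 1.27963160e-02, -9.96987986e-01,  7.64931984e-02,
         5.44095755e+02],
       [-9.99733849e-01, -1.12878633e-02,  2.01200385e-02,
         3.08877987e+01],
       [-1.91959919e-02, -7.67303020e-02, -9.96867080e-01,
         9.08014569e+02],
       [ 0.00000000e+00,  0.00000000e+00,  0.00000000e+00,
         1.00000000e+00]])}
{'fx': 389.2848272711451, 'fy': 389.2848272711451, 'cx': 279.0048490170462, 'cy': 211.26862069838197, 'extrinsics': array([[ 1.08499914e-01,  7.56653352e-01, -6.44750706e-01,
         1.10614824e+03],
       [ 9.94089680e-01, -8.01886344e-02,  7.31812239e-02,
        -5.74146209e+00],
       [ 3.67113971e-03, -6.48880180e-01, -7.60881749e-01,
         6.48841450e+02],
       [ 0.00000000e+00,  0.00000000e+00,  0.00000000e+00,
         1.00000000e+00]])}
[ 9.87405241e-01  1.58209937e-01 -1.01662442e-05 -7.11130798e-04] 0.1
```

View pics/top.png

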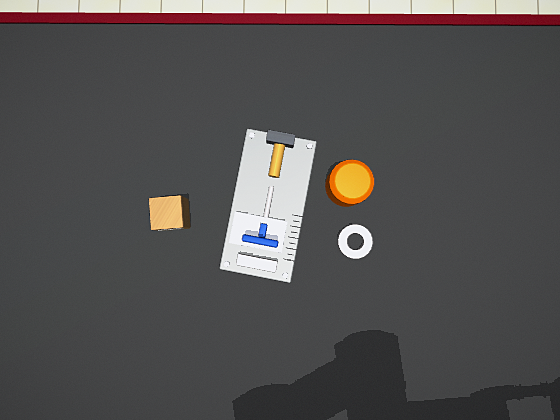

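View pics/scene.png

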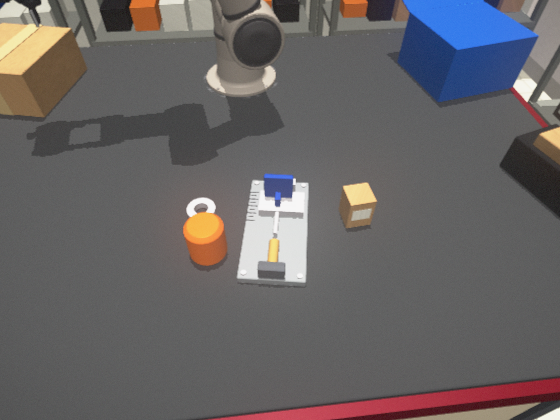

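```bash
cat > h.py <<'E'
import numpy as np
from station import bot
def px2w(cam,uv,z):
    c=bot.calibration(cam);T=c["extrinsics"]
    d=T[:3,:3]@[(uv[0]-c["cx"])/c["fx"],(uv[1]-c["cy"])/c["fy"],1]
    return T[:3,3]+d*(z-T[2,3])/d[2]
E
python3 - <<'E'
from h import *
import cv2
P=np.array([px2w("top",p,18)[:2] for p in[(247,129),(316,142),(291,282),(220,268)]])
print(P.round(1),[np.linalg.norm(P[i]-P[i-1]).round(1) for i in range(4)])
c=P.mean(0);d=P[0]+P[1]-P[2]-P[3];yaw=np.arctan2(d[1],d[0]);d2=P[0]+P[3]-P[1]-P[2]
print("c",c,"yaw",np.degrees(yaw),"from y",np.degrees(np.arctan2(d2[1],d2[0]))-90)
S=np.array([px2w("scene",p,18)[:2] for p in[(306,281),(240,280),(251,181),(309,183)]]);print("scene",S.round(1),S.mean(0))
im=cv2.imread("pics/top.png")[200:290,210:310]
cv2.imwrite("pics/c.png",cv2.resize(im,None,fx=6,fy=6,interpolation=cv2.INTER_CUBIC))
E
```

```text
[[742.2  86.1]
 [719.4 -39.1]
 [468.1   3.8]
 [490.9 130.3]] [np.float64(255.1), np.float64(127.3), np.float64(255.0), np.float64(128.5)]
c [605.17432168  45.26219371] yaw -9.822610795707975 from y -10.273497307556426
scene [[745.2  86.2]
 [730.1 -35. ]
 [474.7   1.3]
 [494.9 131.8]] [611.23126152  46.07669954]
```

View pics/c.png

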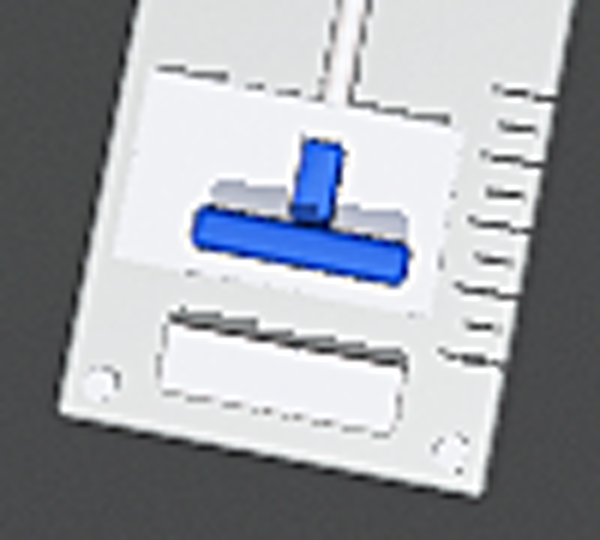

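```bash
cat >> h.py <<'E'
from scipy.spatial.transform import Rotation as R
c=np.array([606.,45.3]);yaw=np.radians(-10.0)
ex=np.array([np.cos(yaw),np.sin(yaw),0]);ey=np.array([-ex[1],ex[0],0])
def G(x,y,z): return np.array([c[0],c[1],z])+x*ex+y*ey-np.array([0,0,0])
E
python3 - <<'E'
from h import *
import cv2
for p in[(242.5,241.3),(276.3,247.5)]:
    w=px2w("top",p,96)-np.r_[c,0]; print("plate edge in gauge",w@ex,w@ey)
# tool y along +-gauge y, nearest to present
cur=R.from_quat(bot.current_tcp_rot())
best=None
for s in(1,-1):
    q=R.from_matrix(np.c_[np.cross(s*ey,[0,0,-1]),s*ey,[0,0,-1]])
    j=bot.ik(G(-115,0,160),q.as_quat()); print(s,j)
    if j is not None and (best is None or abs(j[5])<abs(best[0][5])): best=(j,q)
bot.gripper_to(0)
bot.move_pose(G(-125,0,170),best[1].as_quat())
bot.movel(G(-120,0,64),120)
f0=np.array(bot.current_force());print("t",bot.current_clock(),f0)
cv2.imwrite("pics/near.png",np.hstack([bot.camera("top")[150:330,180:340,::-1],bot.camera("scene")[130:310,200:360,::-1]]).repeat(2,0).repeat(2,1))
E
```

```text
plate edge in gauge -72.71854235879404 28.188262510075592
plate edge in gauge -72.33144654875659 -27.751411546857135
1 [-2.26244137e-02  3.63721361e-01  1.70606699e+00 -4.44089210e-16
  1.07180430e+00 -1.41888782e+00]
-1 [-2.26244137e-02  3.63721361e-01  1.70606699e+00 -4.44089210e-16
  1.07180430e+00  1.72270484e+00]
t 4.225 [-0.15017555  0.93541651 -0.20765602]
```

View pics/near.png

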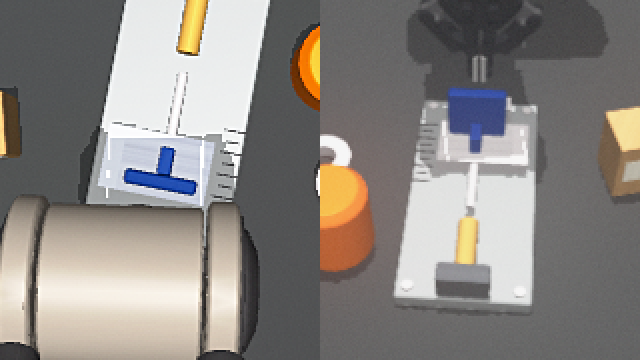

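The plate face sits where it should (gauge x ≈ -72.5, y ±28), and the shut fingers stand centred in front of it. Next I'll move in slowly until contact, then push.

Run:
```python
from h import *
import cv2
f0=np.array(bot.current_force());xc=None
gx=lambda:(np.array(bot.current_eef_pos())-G(0,0,0))@ex
bot.movel(G(-94,0,64),50)
x=-94
while x<-62:
    x+=2; bot.movel(G(x,0,64),20)
    f=(np.array(bot.current_force())-f0)@ex
    print(x,round(f,2),end="; ")
    if f<-1.5: xc=x;break
print("contact",xc,gx(),bot.current_clock())
if xc is not None:
    for d in(15,30,44):
        bot.movel(G(xc+d,0,64),35);print(d,gx(),(np.array(bot.current_force())-f0).round(2))
    bot.pause(.3);print(((np.array(bot.current_force())-f0)@ex).round(2))
cv2.imwrite("pics/push.png",np.hstack([bot.camera("top")[150:330,180:340,::-1],bot.camera("scene")[130:310,200:360,::-1]]).repeat(2,0).repeat(2,1))
print(bot.current_clock())
```

```text
-92 -0.25; -90 1.09; -88 0.86; -86 0.75; -84 1.41; -82 1.04; -80 -1.81; contact -80 -80.43004579369453 6.7417
15 -64.87806844938802 [-2.72  0.17  1.28]
30 -50.51686191237863 [-4.28  0.36  2.3 ]
44 -36.86065204761431 [-6.46 -0.68  3.36]
-5.81
8.8417
```

View pics/push.png

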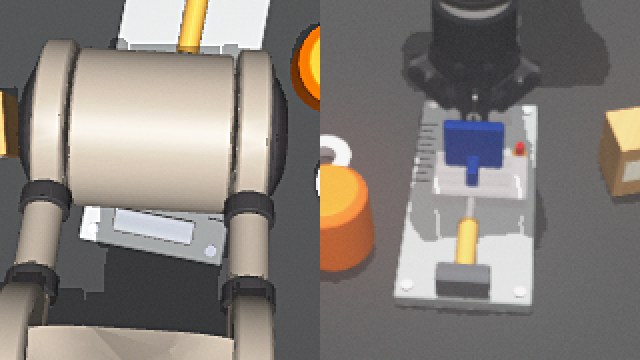

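Red pin is up and the travel is about 43 mm, inside the good range. Now I'll back off smoothly along -x and lift away.

Run:
```python
from h import *
import cv2
bot.movel(G(-80,0,64),50)
bot.movel(G(-115,0,66),80)
bot.movel(G(-125,0,170),120)
bot.move_joints([-1.399,0.342,1.524,0,1.275,-0.146]); bot.pause(.3)
a=bot.camera("top");b=bot.camera("scene")
cv2.imwrite("pics/end.png",cv2.resize(np.hstack([a[110:290,140:380,::-1],b[150:330,180:380,::-1][:,:200]]),None,fx=1.8,fy=1.8,interpolation=cv2.INTER_CUBIC))
cv2.imwrite("pics/endc.png",cv2.resize(a[190:290,210:310,::-1],None,fx=6,fy=6,interpolation=cv2.INTER_CUBIC))
o=cv2.imread("pics/top.png")[:,:,::-1]
d=np.abs(a.astype(int)-o).max(2)>40
print("box/filter/bearing changed px",d[185:240,140:200].sum(),d[150:265,325:380].sum())
print(bot.current_clock(),bot.current_force())
```

```text
box/filter/bearing changed px 0 0
14.2083 [0.0369412  0.01607731 0.04575474]
```

View pics/end.png

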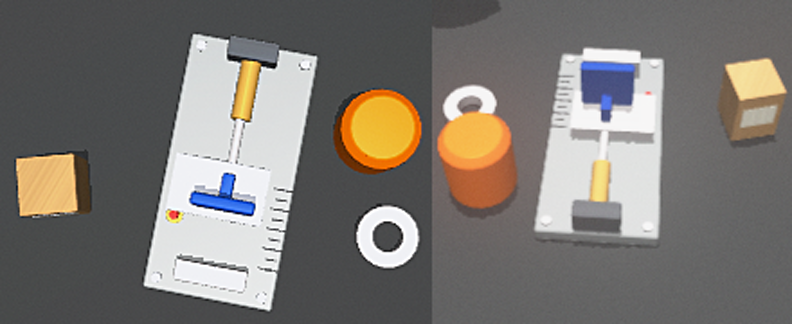

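View pics/endc.png

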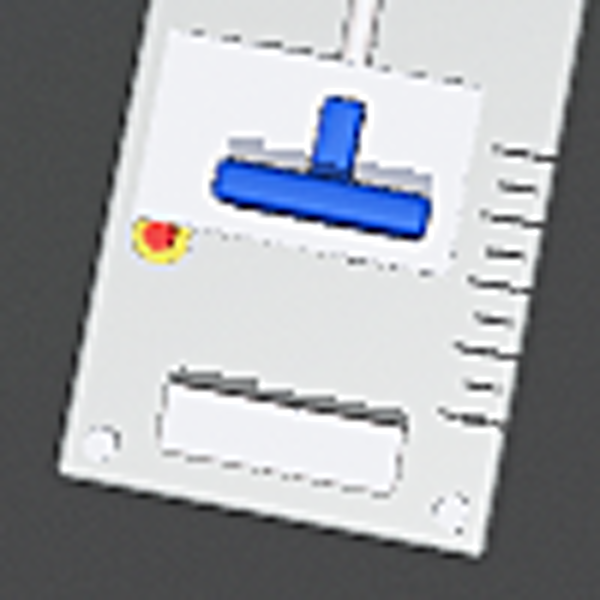

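Run:
```python
from h import *
for p in[(245.8,223.2),(280.3,229.5)]: print(((px2w("top",p,96)-np.r_[c,0])@ex)+72.5)
bot.close_job()
```

```text
29.71489847300979
30.087514636592253
the job is handed in; nothing more can be done
```

The gauge is set: the jaw rests latched against the raised red stop pin at mid travel, and the job is handed in. I pushed the middle of the blue plate slowly with shut fingertips to about 43 mm of travel, at about 7 N. I then backed off so the spring brought the jaw back by itself, and returned the arm to its start pose.

- **Jaw position:** the last top picture puts the jaw at 29.7 to 30.1 mm, where 30 mm is latched, with the pin up beside it.
- **Loose parts:** the filter, box and bearing show no changed pixels against the first picture.
- **Hand clear:** the wrist force read about 0 N at the end.
- **Time:** 14.2 s on the robot's clock at the last check, just before hand-in.

The force reading drifted by about 1 N during the approach, so the push force is approximate. The scene camera put the gauge's centre about 6 mm from where the top camera did; I used the top camera, and the fingers met the plate within about 4 mm of where it predicted. No check failed.

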